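Release the latched mode key on the probe console

TASK

One of the four white mode keys on the measuring machine's console has been left latched down. With the fingertips tap all four keys in turn, from left to right as seen from the robot, so lightly that none is pushed in or released; then press the latched one fully down so that it lets go, and back off so that all four stand up. Pick nothing up, and leave the ring gauge, gauge pin and mug where they are.

Things in the scene. Friction and masses are not known exactly. Their poses are not given: they have to be found in the camera images.
- console: Grey plastic control console, 150 (x) x 250 (y) x 55 high, screwed to the desk. Origin: centre of its underside; x axis points away from the side where the robot stands, y axis to the left along the key row (the console may be turned by up to about 0.4 rad). A row of four white square keys runs along y on its near half, x = -30; a small display and a fixed black joystick stub (47 high, at x = +40, y = -50) are on the far half and have no part in the job.
- slot1 (a point): Point on the console at key place 1 of 4, counted from left (+y) to right as seen from the robot: centre of the top face of the key there when that key is fully UP, 16 above the console top (71 above the desk). Place 1 is at console x = -30, y = 72; pitch of the places 48. It does not move with the key.
- slot2 (a point): Point on the console at key place 2 of 4, counted from left (+y) to right as seen from the robot: centre of the top face of the key there when that key is fully UP, 16 above the console top (71 above the desk). Place 2 is at console x = -30, y = 24; pitch of the places 48. It does not move with the key.
- slot3 (a point): Point on the console at key place 3 of 4, counted from left (+y) to right as seen from the robot: centre of the top face of the key there when that key is fully UP, 16 above the console top (71 above the desk). Place 3 is at console x = -30, y = -24; pitch of the places 48. It does not move with the key.
- slot4 (a point): Point on the console at key place 4 of 4, counted from left (+y) to right as seen from the robot: centre of the top face of the key there when that key is fully UP, 16 above the console top (71 above the desk). Place 4 is at console x = -30, y = -72; pitch of the places 48. It does not move with the key.
- module_a: Key housing: black square bezel 38 x 38 x 4 high on the console top, carrying one key. Origin: centre of its underside, on the console top, straight below the key's centre. Which module sits at which of the four places changes from run to run. Key cap: white plastic, 28 x 28, flat top 16 above this origin when up.
- module_b: Key housing: black square bezel 38 x 38 x 4 high on the console top, carrying one key. Origin: centre of its underside, on the console top, straight below the key's centre. Which module sits at which of the four places changes from run to run. Key cap: white plastic, 28 x 28, flat top 16 above this origin when up.
- module_c: Key housing: black square bezel 38 x 38 x 4 high on the console top, carrying one key. Origin: centre of its underside, on the console top, straight below the key's centre. Which module sits at which of the four places changes from run to run. Key cap: white plastic, 28 x 28, flat top 16 above this origin when up.
- module_d: Key housing: black square bezel 38 x 38 x 4 high on the console top, carrying one key. Origin: centre of its underside, on the console top, straight below the key's centre. Which module sits at which of the four places changes from run to run. Key cap: white plastic, 28 x 28, flat top 16 above this origin when up.
- key_a (a joint): How far the key in module_a is down, in m: 0 = fully up, 0.009 = bottom stop. Spring: it takes 2.5 N to start an up key moving, 4.5 N at 4 mm, 7 N at the bottom. Exactly one of the four keys starts latched: it rests at about 5 mm (5 mm lower than the others), gives no way below about 5 N, and when pushed some 2 mm deeper than it rests (6 N or more; best to the bottom stop) its latch lets go and it springs up to 0 as the finger withdraws.
- key_b (a joint): How far the key in module_b is down, in m: 0 = fully up, 0.009 = bottom stop. Spring: it takes 2.5 N to start an up key moving, 4.5 N at 4 mm, 7 N at the bottom. Exactly one of the four keys starts latched: it rests at about 5 mm (5 mm lower than the others), gives no way below about 5 N, and when pushed some 2 mm deeper than it rests (6 N or more; best to the bottom stop) its latch lets go and it springs up to 0 as the finger withdraws.
- key_c (a joint): How far the key in module_c is down, in m: 0 = fully up, 0.009 = bottom stop. Spring: it takes 2.5 N to start an up key moving, 4.5 N at 4 mm, 7 N at the bottom. Exactly one of the four keys starts latched: it rests at about 5 mm (5 mm lower than the others), gives no way below about 5 N, and when pushed some 2 mm deeper than it rests (6 N or more; best to the bottom stop) its latch lets go and it springs up to 0 as the finger withdraws.
- key_d (a joint): How far the key in module_d is down, in m: 0 = fully up, 0.009 = bottom stop. Spring: it takes 2.5 N to start an up key moving, 4.5 N at 4 mm, 7 N at the bottom. Exactly one of the four keys starts latched: it rests at about 5 mm (5 mm lower than the others), gives no way below about 5 N, and when pushed some 2 mm deeper than it rests (6 N or more; best to the bottom stop) its latch lets go and it springs up to 0 as the finger withdraws.
- latch (a joint): The latch hook hidden inside the console, out of sight and reach, in m: 0 = it holds one key down (as at the start), 0.012 = it has let go. It does not tell which key.
- ring_gauge: Loose steel ring gauge lying flat to the left of the console, 72 outer diameter, 44 bore, 25 high. Origin: centre of its underside. Bystander.
- gauge_pin: Loose dark steel gauge pin standing to the right of the console, 24 diameter, 60 high. Origin: centre of its underside. Bystander.
- mug: Loose white mug standing to the right of the console, farther out, 76 diameter, 90 high, with a handle. Origin: centre of its underside. Bystander.

How it is judged:
By the outcome, as a careful person would: the job done as asked, in the order asked, and still so for the second after the job is handed in, with the robot touching nothing.
It also fails if it takes over 48 s, if anything falls off the work surface, if the arm or the gripper's body presses on something with over 40 N, if the wrist force passes 120 N, or if a joint passes its speed limit or range.

ROBOT

A 7-joint arm with a two-finger parallel gripper is mounted at the origin on the work surface. World frame = base frame: x ahead of the robot, y to its left, z up, the work surface at z = 0. Lengths are in m, angles in rad, forces in N, time in s.
With the tool pointing down it reaches from about 0.425 to 0.925 m from the base axis. Payload 6.8 kg.
Tool frame: the origin (TCP) lies at the centre of the arm's flange, where the gripper is bolted on; the fingertips stand 173 mm ahead of it and the grasp point (between the pads) lies 155 mm ahead of it (finger_overhang is the distance from the TCP to the fingertips, in m); y points along the fingers, z is the direction in which the jaws open and shut, and the axes are right-handed (so a half turn about y gives the same grasp; the last joint's range is limited). The gripper opens to 85 mm and grips with 20 to 120 N. Pads are 22 mm wide; open, the fingers measure 114 mm over their backs; the gripper's body (76 mm by 85 mm) begins 54 mm behind the grasp point. The pads swing forward as they close: fully open they stand 13 mm farther back than shut.
Start: joints at [-1.392, 0.477, 0.022, 1.555, -0.011, 1.109, -0.083], TCP at [0.191, 0.647, 0.405] pointing down, gripper open.
Joint ranges: [-2.96, 2.96], [-0.34, 2.1], [-1.41, 1.46], [0.24, 2.44], [-1.37, 4.51], [0.17, 1.92], [-2.96, 2.96]. Speed limits (rad/s): [2.39, 2.39, 3.14, 3.14, 3.14, 3.14, 3.14].

INTERFACE

Orientations are given as a rotation vector (axis times angle).
In Python, from bench import get_obs, grab_frame, hand_in, finger_overhang gives the robot as it stands. The module is installed in compiled form; this text tells all that it offers.
- The arm moves only by the shell command python3 -m jog 'ROWS' [FORCE]. ROWS is JSON, a list of rows, each a list of 3 entries, a list of its own where there are three numbers: the shift along the tool's x, y, z in cm, then the turn about the tool's y in rad, then the gripper command: -1 is fully open, 1 is shut, values between are in proportion. In form: [[[x, y, z], twist, gripper], ...]. A call has 1 to 10 rows; each row is the pose to reach, as a shift and turn from the pose commanded when the call began, along the tool's axes at that moment; what a row does not reach only later rows make up. A row lasts 1/8 s, in which the tool goes at most 62.5 mm and 10.7 degrees, less where a joint would pass 70% of its speed; a pose out of reach is approached as far as the arm can. A call with a gripper value outside its range is refused whole. The fingers move at their own pace and stop on an object; FORCE is the grip in N (left out, the last holds). Time passes only in rows, so rows that repeat a pose let the fingers close. It gives the time, the measured TCP pose, the force and the opening at its end, in the units of the state.
- get_obs(): the state, without advancing time (a new reading comes with each control period).
- grab_frame(name): name is "side" or "top" or "wrist"; returns a dict with "image" (480x640x3 uint8, blue, green, red), "fx", "fy", "cx", "cy" (pixels), "distortion" ([k1, k2, p1, p2, k3] as OpenCV has them; the pictures are not rectified), "origin" and "rotation" of the camera in the world. Camera axes: x right, y up, looking along -z (the intrinsics and any distortion apply to the point x, -y, -z); pixel columns grow to the right and rows downward; lengths in m; the calibration is good to about 2 mm. A picture is of the moment at which its call begins. There is no depth.
- hand_in(): hands the job in, once; it reports no verdict.
The state is a dict: "clock": time; "joints": joint angles; "qvel": joint speeds; "tau": joint torques, N m; "tcp_pos": TCP position; "orientation": TCP orientation; "contact_force": force on the tool from outside, world axes, zero at the start; "moment": the same for the moment, N m; "grip_width": finger opening in m.
Only numpy, scipy, OpenCV 4.12 (cv2) and the standard library are available. Lean on these libraries where they do the work, as an engineer would, in place of code of your own. Each camera call takes 0.05 s, during which the arm holds its last target.

## Working session

There is one attempt and no reset: what is moved stays moved. The work goes in short steps, Python scripts to look and compute and a shell command to move; the robot and the scene stay as the last step left them, time stands still between calls to the robot, and variables do not carry over. Pictures are saved under pics/ and viewed, and the job is handed in when it is done.

```bash
mkdir -p pics; ls; python3 - <<'E'
from bench import *
import cv2
o=get_obs()
for k,v in o.items(): print(k,v)
print(finger_overhang)
for n in("top","side","wrist"):
    f=grab_frame(n); cv2.imwrite(f"pics/{n}0.png",f["image"]); print(n,{k:v for k,v in f.items() if k!="image"})
E
```

```text
pics
clock 0.0
joints [-1.39207031  0.47780874  0.02233076  1.55644454 -0.01149526  1.10929035
 -0.08311957]
qvel [ 0.00227563  0.00032067  0.00074731  0.00072215 -0.00022312  0.00119589
 -0.00103345]
tau [ 2.38128911e-05 -5.96457803e+01  1.60783600e+00 -2.81192708e+01
  1.24084359e-02  9.52425442e-03  1.90153071e-05]
tcp_pos [0.19087421 0.64716733 0.40372238]
orientation [-1.56086852  0.22527835 -0.22508094]
contact_force [0.17150392 0.60846522 0.00905262]
moment [ 0.04739441  0.04859991 -0.02915475]
grip_width 0.08568596266861424
0.1734
top {'fx': 591.8686845028177, 'fy': 591.8686845028177, 'cx': 322.0040387278234, 'cy': 247.8198159450601, 'distortion': array([-0.1849881,  0.       ,  0.       ,  0.       ,  0.       ]), 'origin': array([0.43489272, 0.03032855, 1.06750559]), 'rotation': array([ 0.0976392 , -0.14900612, -1.54905338])}
side {'fx': 580.0642906348394, 'fy': 580.0642906348394, 'cx': 339.4542604230796, 'cy': 227.53586662512964, 'distortion': array([-0.06241942,  0.        ,  0.        ,  0.        ,  0.        ]), 'origin': array([-0.01013595, -0.7566982 ,  0.64740345]), 'rotation': array([ 0.99592331, -0.34634242, -0.6054076 ])}
wrist {'fx': 409.05671590600076, 'fy': 409.05671590600076, 'cx': 315.26342569955835, 'cy': 236.46627102680478, 'distortion': array([-0.03663415,  0.        ,  0.        ,  0.        ,  0.        ]), 'origin': array([0.11434207, 0.66913516, 0.37292852]), 'rotation': array([-0.26795637, -0.1978838 ,  1.27383609])}
```

View pics/top0.png

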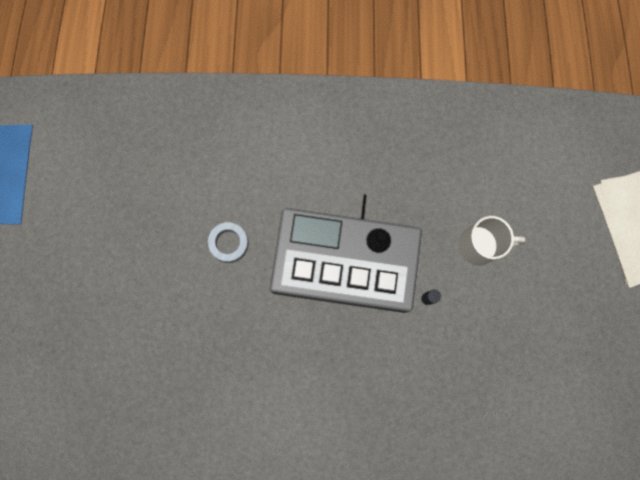

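View pics/side0.png

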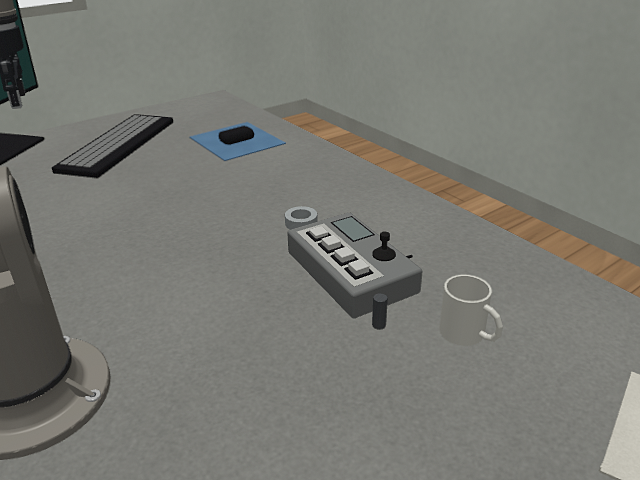

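The top view shows the key caps at about (303,270), (331,273), (359,277) and (386,281). The ring is at (228,242), the pin at (431,297) and the mug at (490,240). Next I'll measure these.

```bash
cat > h.py <<'E'
import numpy as np, cv2
from scipy.spatial.transform import Rotation as R
from bench import *
def K(f): return np.array([[f["fx"],0,f["cx"]],[0,f["fy"],f["cy"]],[0,0,1.]])
def ray(f,uv):
    p=cv2.undistortPoints(np.array(uv,float).reshape(-1,1,2),K(f),f["distortion"])[:,0]
    d=np.c_[p[:,0],-p[:,1],-np.ones(len(p))]
    return R.from_rotvec(f["rotation"]).apply(d)
def plane(f,uv,z):
    d=ray(f,uv);o=f["origin"]; return o+d*((z-o[2])/d[:,2])[:,None]
def proj(f,P):
    c=R.from_rotvec(f["rotation"]).inv().apply(np.atleast_2d(P)-f["origin"])
    c=c*[1,-1,-1]
    return cv2.projectPoints(c,np.zeros(3),np.zeros(3),K(f),f["distortion"])[0][:,0]
def caps(f,thr,amin,amax,roi):
    x0,y0,x1,y1=roi
    im=f["image"][y0:y1,x0:x1]
    m=(im.min(2)>thr).astype(np.uint8)
    n,l,s,c=cv2.connectedComponentsWithStats(m)
    return [(c[i]+[x0,y0],s[i,4]) for i in range(1,n) if amin<s[i,4]<amax]
E
python3 - <<'E'
from h import *
f=grab_frame("top")
g=cv2.resize(f["image"][195:325,260:440],None,fx=4,fy=4,interpolation=cv2.INTER_CUBIC); cv2.imwrite("pics/topz.png",g)
s=grab_frame("side")
g=cv2.resize(s["image"][205:300,280:400],None,fx=6,fy=6,interpolation=cv2.INTER_CUBIC); cv2.imwrite("pics/sidez.png",g)
print(get_obs()["clock"])
c=sorted(caps(f,225,150,700,(280,250,410,300)),key=lambda t:t[0][0]); print(c)
uv=[t[0] for t in c]
P=plane(f,uv,.071);print(P)
if len(P)==4: print(np.linalg.norm(np.diff(P,axis=0),axis=1), proj(s,P))
T=R.from_rotvec(get_obs()["orientation"]).as_matrix();print(T)
E
```

```text
0.25
[(array([302.96875   , 268.92708333]), np.int32(192)), (array([330.93617021, 272.67553191]), np.int32(188)), (array([358.85245902, 276.70491803]), np.int32(183)), (array([386.5497076 , 280.73099415]), np.int32(171))]
[[ 0.5565468   0.03052152  0.071     ]
 [ 0.55107827 -0.01700733  0.071     ]
 [ 0.54508203 -0.06455924  0.071     ]
 [ 0.53902302 -0.11195649  0.071     ]]
[0.04784242 0.04792848 0.04778295] [[317.36248888 228.81628246]
 [329.99685688 239.87675877]
 [343.25051975 251.77113785]
 [357.3325556  264.45471763]]
[[ 9.59164907e-01 -1.85653398e-04  2.82847390e-01]
 [-2.82847448e-01 -7.76193624e-04  9.59164594e-01]
 [ 4.14721738e-05 -9.99999682e-01 -7.97009275e-04]]
```

View pics/topz.png

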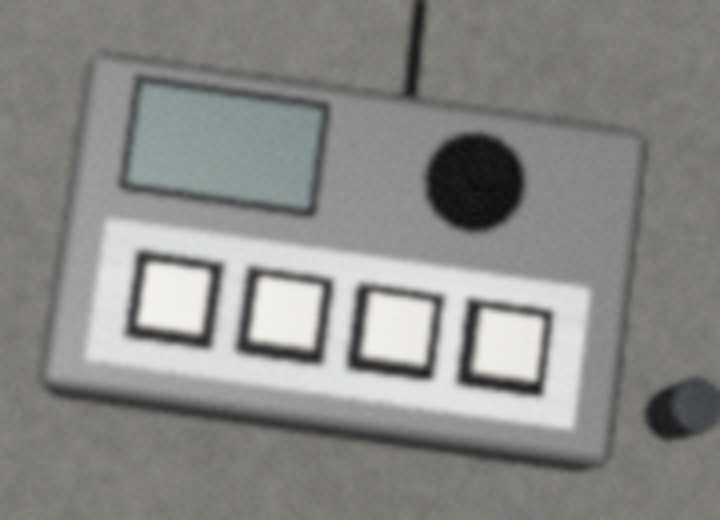

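View pics/sidez.png

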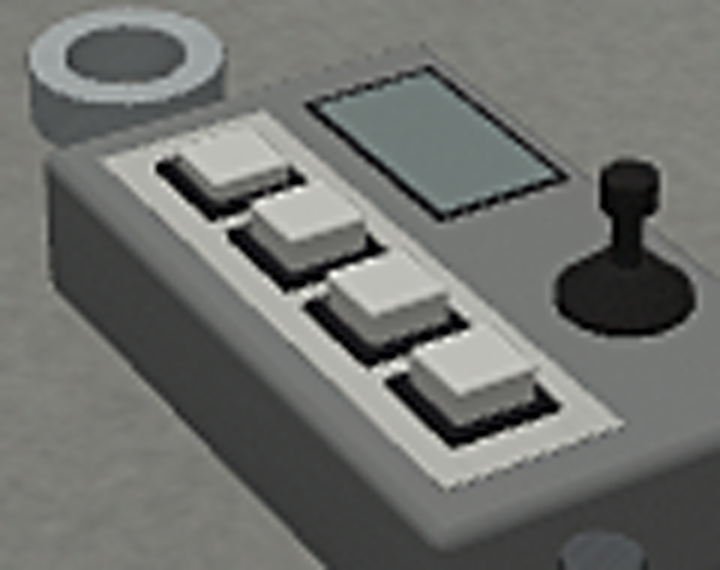

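The side view shows that the leftmost cap, at place 1, stands clearly lower than the other three, so that is the latched key. The measured pitches of 47.8–47.9 mm agree with the given 48. I'll work out the move to above key 1.

```bash
cat >> h.py <<'E'
def togo(target):
    o=get_obs(); T=R.from_rotvec(o["orientation"]).as_matrix()
    return T.T@(np.array(target)-o["tcp_pos"])*100
E
python3 - <<'E'
from h import *
f=grab_frame("top")
c=sorted(caps(f,225,150,700,(280,250,410,300)),key=lambda t:t[0][0])
uv=[t[0] for t in c]
P=plane(f,uv,.071);P[0]=plane(f,uv[:1],.066)
np.save("P.npy",P)
v=P[1]-P[3]; print(P, "yaw",np.arctan2(-v[0],v[1]), "centre fit", P[:,:2].mean(0))
print(togo([P[0,0],P[0,1],.30]), get_obs()["contact_force"])
m=f["image"]
E
```

```text
[[ 0.55710217  0.03059237  0.066     ]
 [ 0.55100876 -0.01717083  0.071     ]
 [ 0.54503567 -0.06443638  0.071     ]
 [ 0.53917781 -0.11169352  0.071     ]] yaw -0.12451760612151172 centre fit [ 0.5480811  -0.04067709]
[ 52.56826844  10.46751361 -48.79105779] [-0.34932552 -1.12198067 -0.23109448]
```

```bash
python3 -m jog '[[[4.4,0,-4],0,1],[[8.8,0,-8.1],0,1],[[13.1,0,-12.2],0,1],[[17.5,0,-16.3],0,1],[[21.9,0,-20.3],0,1],[[26.3,0,-24.4],0,1],[[30.7,0,-28.5],-0.04,1],[[35,0,-32.5],-0.08,1],[[39.4,0,-36.6],-0.12,1],[[43.8,0,-40.7],-0.16,1]]' 20; python3 -c "
from h import *
P=np.load('P.npy');print(togo([P[0,0],P[0,1],.265]),R.from_rotvec(get_obs()['orientation']).as_matrix().round(3))"
```

```text
clock: 1.55
tcp_pos: [0.4966, 0.1314, 0.405]
orientation: [-1.568, 0.098, -0.099]
contact_force: [1.4, 1.4, 0.8]
grip_width: -0.0
[ 7.25098868 14.00236146 -9.25790892] [[ 0.992  0.001  0.125]
 [-0.125  0.001  0.992]
 [ 0.001 -1.     0.001]]
```

```bash
python3 -m jog '[[[2.4,1,-3.1],0,1],[[4.8,3,-6.2],0,1],[[7.2,6,-9.2],0,1],[[7.2,10,-9.2],0,1],[[7.2,12.5,-9.2],0,1],[[7.2,14,-9.2],0,1],[[7.2,14,-9.2],0,1],[[7.2,14,-9.2],0,1]]'; python3 - <<'E'
from h import *
P=np.load('P.npy');print(togo([P[0,0],P[0,1],.265]),get_obs()['contact_force'],get_obs()['tcp_pos'])
for n in ("side","wrist"):
    f=grab_frame(n); im=f["image"]
    if n=="side":
        im=cv2.resize(im[150:300,260:420],None,fx=4,fy=4,interpolation=cv2.INTER_CUBIC)
        o=get_obs();print(proj(f,[o['tcp_pos']-[0,0,.1734],o['tcp_pos']-[0,0,.1864]]))
    cv2.imwrite(f"pics/{n}1.png",im); print(get_obs()['contact_force'])
E
```

```text
clock: 2.55
tcp_pos: [0.5562, 0.0329, 0.2657]
orientation: [-1.568, 0.098, -0.101]
contact_force: [-0.3, -0.1, 0.4]
grip_width: 0.0005
[ 0.11690627  0.07189804 -0.21549899] [-0.27614504 -0.0700729   0.43463408] [0.55621354 0.03287757 0.2657182 ]
[[316.2774864  218.79351738]
 [316.40701028 224.61464021]]
[-0.42382873 -0.47629702 -0.0039695 ]
[ 0.41073769 -0.28161318 -0.58613235]
```

View pics/side1.png

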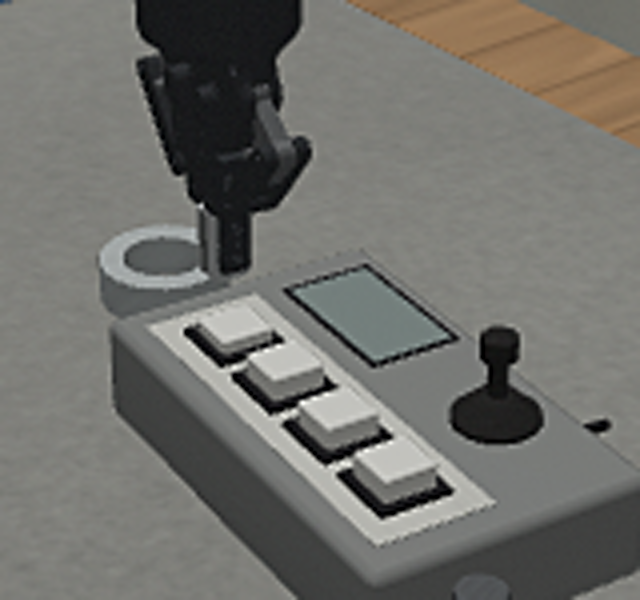

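View pics/wrist1.png

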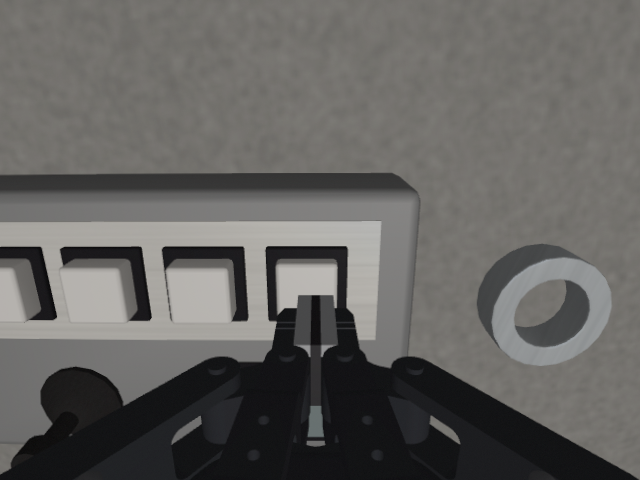

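The side view has the fingertips at about (317,219), which matches a 173 mm overhang when shut. In the wrist view cap 1 (307,290) again sits lower than its neighbours. Now I'll lower gently onto key 1, expecting contact at about 2.63 cm.

```bash
python3 -m jog '[[[0.1,0.6,-0.2],0,1],[[0.1,1.2,-0.2],0,1],[[0.1,1.8,-0.2],0,1],[[0.1,2.2,-0.2],0,1],[[0.1,2.4,-0.2],0,1],[[0.1,2.4,-0.2],0,1],[[0.1,2.4,-0.2],0,1]]'
for i in 1 2; do python3 -m jog '[[[0,0.05,0],0,1],[[0,0.05,0],0,1]]'|grep -E "tcp|force"; done
```

```text
clock: 3.52
tcp_pos: [0.5565, 0.0307, 0.2408]
orientation: [-1.568, 0.099, -0.1]
contact_force: [-0.4, 0.5, -0.3]
grip_width: -0.0001
tcp_pos: [0.5564, 0.0307, 0.2403]
contact_force: [0.2, -0.1, 0.0]
tcp_pos: [0.5564, 0.0307, 0.2397]
contact_force: [-0.1, 0.3, 0.3]
```

```bash
python3 -m jog '[[[0,0.05,0],0,1],[[0,0.05,0],0,1]]'|grep -E "tcp|force"
```

```text
tcp_pos: [0.5565, 0.0307, 0.2395]
contact_force: [-1.4, 0.6, 4.1]
```

```bash
python3 -m jog '[[[0,0.03,0],0,1],[[0,0.03,0],0,1]]'|grep -E "tcp|force"
```

```text
tcp_pos: [0.5565, 0.0307, 0.2392]
contact_force: [-2.1, -0.1, 6.6]
```

The two calls went out together, so key 1 saw 6.6 N, although it moved by only about 0.3 mm. I'll back off and check it is still latched.

```bash
python3 -m jog '[[[0,-0.7,0],0,1],[[0,-1.5,0],0,1],[[0,-1.5,-1.6],0,1],[[0,-1.5,-3.2],0,1],[[0,-1.5,-4.8],0,1],[[0,-1.5,-4.8],0,1],[[0,-1.5,-4.8],0,1]]'; python3 - <<'E'
from h import *
P=np.load('P.npy');print(togo([P[1,0],P[1,1],.2445]),get_obs()['contact_force'])
f=grab_frame("side");cv2.imwrite("pics/side2.png",cv2.resize(f["image"][190:290,280:400],None,fx=6,fy=6,interpolation=cv2.INTER_CUBIC))
E
```

```text
clock: 5.4
tcp_pos: [0.5504, -0.0168, 0.2538]
orientation: [-1.568, 0.1, -0.1]
contact_force: [0.6, 0.2, -0.2]
grip_width: 0.0
[ 0.06496807  0.92877742 -0.02895517] [ 0.61613957  0.15574291 -0.21154632]
```

View pics/side2.png

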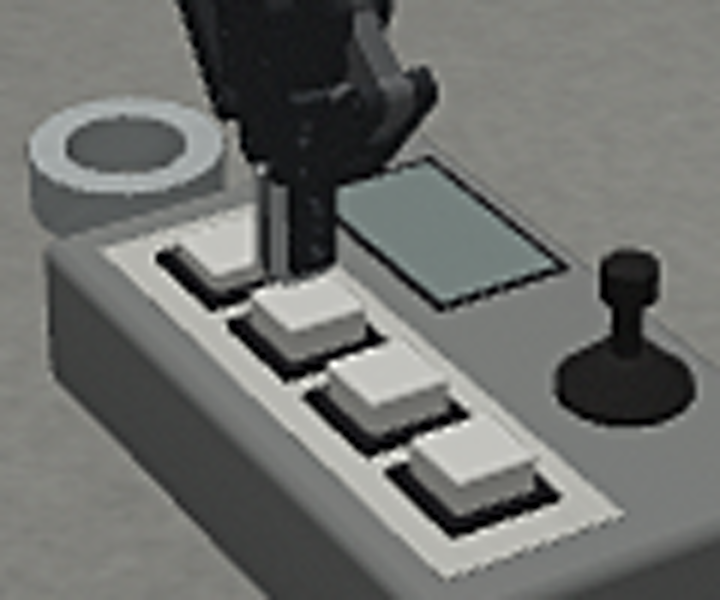

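Key 1 at crop (220,250) still sits low, so it is still latched. The tip is now above key 2.

```bash
python3 -m jog '[[[0.06,0.4,0],0,1],[[0.06,0.7,0],0,1],[[0.06,0.85,0],0,1],[[0.06,0.85,0],0,1],[[0.06,0.85,0],0,1]]'|grep -E "tcp|force"
```

```text
tcp_pos: [0.551, -0.017, 0.2454]
contact_force: [0.3, -0.5, -0.0]
```

```bash
python3 -m jog '[[[0,0.03,0],0,1],[[0,0.03,0],0,1]]'|grep -E "tcp|force"
```

```text
tcp_pos: [0.551, -0.017, 0.2451]
contact_force: [-0.3, -0.3, -0.2]
```

```bash
python3 -m jog '[[[0,0.03,0],0,1],[[0,0.03,0],0,1]]'|grep -E "tcp|force"
```

```text
tcp_pos: [0.551, -0.017, 0.2448]
contact_force: [0.1, -0.2, 1.0]
```

```bash
python3 -m jog '[[[0,0.01,0],0,1],[[0,0.01,0],0,1]]'|grep -E "tcp|force"
```

```text
tcp_pos: [0.551, -0.017, 0.2447]
contact_force: [0.3, -0.4, 0.8]
```

```bash
python3 -m jog '[[[0,0.01,0],0,1],[[0,0.01,0],0,1]]'|grep -E "tcp|force"
```

```text
tcp_pos: [0.551, -0.017, 0.2446]
contact_force: [-0.1, 0.3, 0.5]
```

```bash
python3 -m jog '[[[0,0.01,0],0,1],[[0,0.01,0],0,1]]'|grep -E "tcp|force"
```

```text
tcp_pos: [0.551, -0.017, 0.2446]
contact_force: [0.1, 0.0, 2.4]
```

Key 2 is tapped at about 2.4 N. On to key 3.

```bash
python3 -m jog '[[[0,-0.5,0],0,1],[[0,-1,0],0,1],[[0,-1,-1.6],0,1],[[0,-1,-3.2],0,1],[[0,-1,-4.75],0,1],[[0,-0.6,-4.75],0,1],[[0,-0.25,-4.75],0,1],[[0,-0.1,-4.75],0,1],[[0,-0.07,-4.75],0,1],[[0,-0.07,-4.75],0,1]]'|grep -E "tcp|force"
python3 -c "
from h import *
P=np.load('P.npy');print(togo([P[2,0],P[2,1],.2445]),get_obs()['clock'])"
```

```text
tcp_pos: [0.545, -0.0638, 0.2452]
contact_force: [-0.4, 0.3, 0.1]
[ 0.00986053  0.06664936 -0.06486502] 8.575
```

```bash
python3 -m jog '[[[0,0.04,0],0,1],[[0,0.04,0],0,1]]'|grep -E "tcp|force"
```

```text
tcp_pos: [0.545, -0.0641, 0.2448]
contact_force: [-0.4, 0.1, 0.0]
```

```bash
python3 -m jog '[[[0,0.02,0],0,1],[[0,0.02,0],0,1]]'|grep -E "tcp|force"
```

```text
tcp_pos: [0.5449, -0.0642, 0.2446]
contact_force: [-0.6, -0.5, 0.1]
```

```bash
python3 -m jog '[[[0,0.01,0],0,1],[[0,0.01,0],0,1]]'|grep -E "tcp|force"
```

```text
tcp_pos: [0.545, -0.0641, 0.2446]
contact_force: [-0.2, -0.5, 2.4]
```

Key 3 is tapped at about 2.4 N. On to key 4.

```bash
python3 -m jog '[[[0,-0.5,0],0,1],[[0,-1,0],0,1],[[0,-1,-1.6],0,1],[[0,-1,-3.2],0,1],[[0,-1,-4.8],0,1],[[0,-0.6,-4.8],0,1],[[0,-0.25,-4.8],0,1],[[0,-0.1,-4.8],0,1],[[0,-0.05,-4.8],0,1],[[0,-0.05,-4.8],0,1]]'|grep -E "tcp|force"
python3 -c "
from h import *
P=np.load('P.npy');print(togo([P[3,0],P[3,1],.2445]),get_obs()['clock'])"
```

```text
tcp_pos: [0.539, -0.1114, 0.245]
contact_force: [-0.3, -0.3, -0.0]
[ 0.02424151  0.04606991 -0.02413063] 10.575
```

```bash
python3 -m jog '[[[0,0.03,0],0,1],[[0,0.03,0],0,1]]'|grep -E "tcp|force"
```

```text
tcp_pos: [0.5389, -0.1117, 0.2447]
contact_force: [-0.4, 0.4, -0.3]
```

```bash
python3 -m jog '[[[0,0.015,0],0,1],[[0,0.015,0],0,1]]'|grep -E "tcp|force"
```

```text
tcp_pos: [0.5389, -0.1117, 0.2446]
contact_force: [-0.6, -0.1, -0.2]
```

```bash
python3 -m jog '[[[0,0.01,0],0,1],[[0,0.01,0],0,1]]'|grep -E "tcp|force"
```

```text
tcp_pos: [0.5389, -0.1118, 0.2446]
contact_force: [-0.7, -0.6, 1.7]
```

```bash
python3 -m jog '[[[0,0,0],0,1]]'|grep -E "tcp|force"
```

```text
tcp_pos: [0.5389, -0.1118, 0.2445]
contact_force: [-0.5, 0.4, 2.7]
```

Key 4 is touched: two readings gave 1.7 N and 2.7 N. Lifting now and returning to key 1.

```bash
python3 -m jog '[[[0,-1,0],0,1],[[0,-2,0],0,1],[[0,-2,3],0,1],[[0,-2,6],0,1],[[0,-2,9],0,1],[[0,-2,12],0,1],[[0,-2,14.4],0,1],[[0,-2,14.4],0,1],[[0,-2,14.4],0,1]]'|grep -E "tcp|force"
python3 - <<'E'
from h import *
P=np.load('P.npy');print(togo([P[0,0],P[0,1],.2395]),get_obs()['clock'])
f=grab_frame("side");cv2.imwrite("pics/side3.png",cv2.resize(f["image"][190:290,280:400],None,fx=6,fy=6,interpolation=cv2.INTER_CUBIC))
E
```

```text
tcp_pos: [0.5571, 0.0301, 0.2649]
contact_force: [0.4, -0.5, -0.1]
[-2.20362897e-03  2.53519335e+00  4.75367462e-02] 12.575
```

View pics/side3.png

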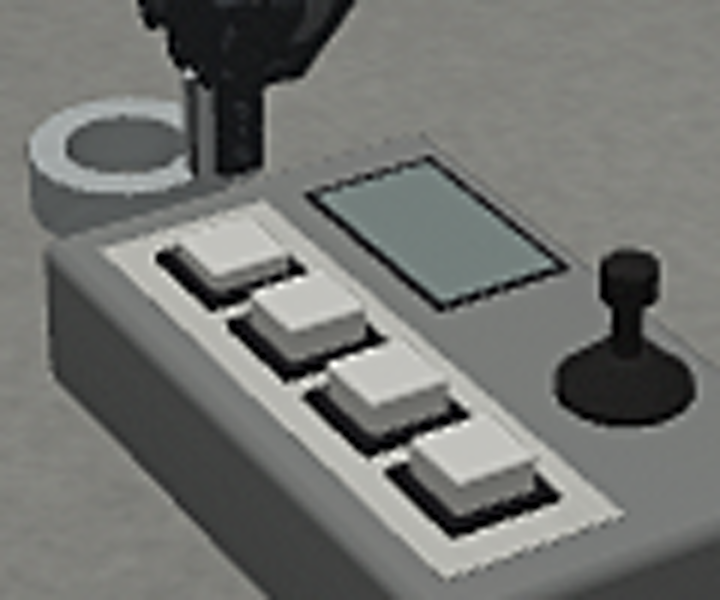

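Key 1 at crop (235,250) is still low and the other three are up. Next I'll press it to the bottom stop, at about 2.95 cm.

```bash
python3 -m jog '[[[0,1,0.04],0,1],[[0,2,0.04],0,1],[[0,2.5,0.04],0,1],[[0,2.65,0.04],0,1],[[0,2.75,0.04],0,1],[[0,2.85,0.04],0,1],[[0,2.9,0.04],0,1],[[0,2.94,0.04],0,1],[[0,2.94,0.04],0,1]]'|grep -E "tcp|force"
```

```text
tcp_pos: [0.5567, 0.0311, 0.2355]
contact_force: [-4.9, -0.6, 8.8]
```

```bash
python3 -m jog '[[[0,0.05,0],0,1],[[0,0.05,0],0,1],[[0,0.05,0],0,1]]'|grep -E "tcp|force"
```

```text
tcp_pos: [0.5567, 0.031, 0.2354]
contact_force: [-6.4, -0.4, 13.1]
```

The force rises steeply with no further travel, so the key is on its bottom stop. Backing off.

```bash
python3 -m jog '[[[0,-0.4,0],0,1],[[0,-0.8,0],0,1],[[0,-1.2,0],0,1],[[0,-2.5,0],0,1],[[0,-4.5,0],0,1],[[0,-7,0],0,1],[[0,-9.5,0],0,1],[[0,-10,0],0,1],[[0,-10,0],0,1],[[0,-10,0],0,1]]'
python3 - <<'E'
from h import *
print(get_obs()['clock'])
f=grab_frame("side");cv2.imwrite("pics/side4.png",cv2.resize(f["image"][190:340,280:520],None,fx=3,fy=3,interpolation=cv2.INTER_CUBIC))
cv2.imwrite("pics/side5.png",cv2.resize(f["image"][190:290,280:400],None,fx=6,fy=6,interpolation=cv2.INTER_CUBIC))
E
```

```text
clock: 15.38
tcp_pos: [0.5568, 0.0316, 0.3336]
orientation: [-1.569, 0.101, -0.098]
contact_force: [0.4, 0.0, -0.2]
grip_width: -0.0001
15.375
```

View pics/side5.png

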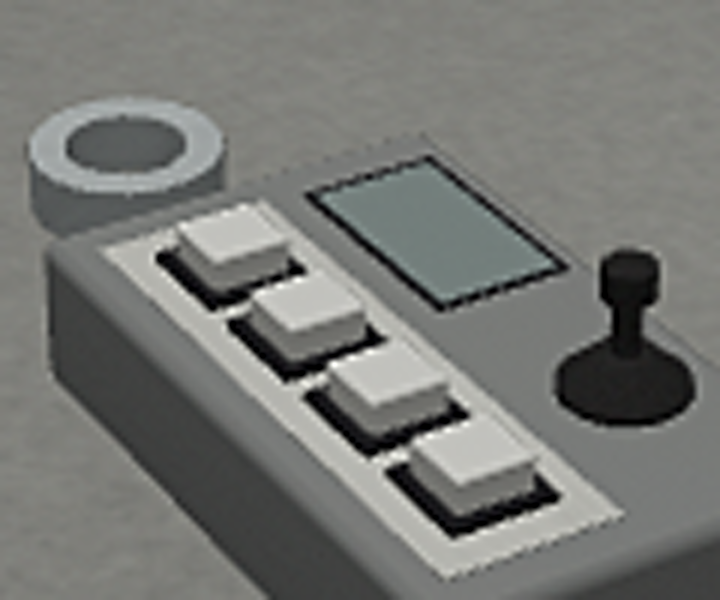

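View pics/side4.png

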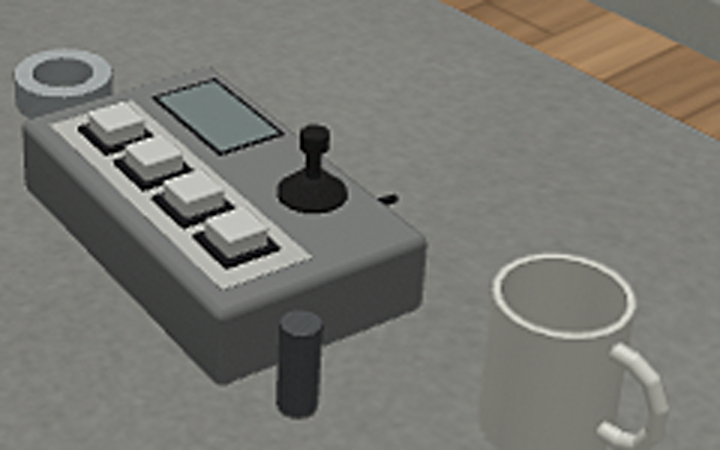

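All four caps now stand at equal height, with key 1 at crop (235,235). The ring, pin and mug are where they were, and nothing is in contact with the robot.

```bash
python3 -c "
from bench import *
print(hand_in())"
```

```text
the job is handed in; nothing more can be done
None
```

I tapped all four keys from left to right. I then pressed the latched one (place 1, leftmost) to its bottom stop and backed off; all four keys now stand up. The job was handed in at about 15.4 s on the robot's clock.

- **Taps on keys 2 to 4:** these read about 2.4, 2.4 and 1.7–2.7 N, with force noise of about 0.5 N. The keys start to move at 2.5 N, but pictures afterwards showed none pushed in.
- **Tap on key 1:** this was heavier than I meant. I sent one extra small step, so it reached 6.6 N and gave by about 0.3 mm. Pictures afterwards showed it still latched down.
- **Release press:** key 1 went down about 9 mm and the force reached 13 N on the stop. There was also about 6 N of sideways force while pressing.
- **Final check:** the last side picture shows four keys at equal height. The ring gauge, gauge pin and mug look unmoved by eye. The gripper is about 9 cm above the keys and touching nothing.

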